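Load the cold plate with the reagent containers

ROBOT

A 6-joint arm with a two-finger parallel gripper is mounted at the origin on the work surface. World frame = base frame: x ahead of the robot, y to its left, z up, the work surface at z = 0. Lengths are in m, angles in rad, forces in N, time in s.
With the tool pointing down it reaches from about 0.275 to 1 m from the base axis. Payload 8.4 kg.
Tool frame: the origin (TCP) lies on the centre line of the jaws, within the pads' length; the fingertips stand 17 mm ahead of it and the grasp point (between the pads) lies 2 mm behind it (bot.tcp_to_tips is the y of the fingertips in the tool frame, in m); y points along the fingers, z is the direction in which the jaws open and shut, and the axes are right-handed (so a half turn about y gives the same grasp; the last joint's range is limited). The gripper opens to 85 mm and grips with 20 to 120 N. Pads are 22 mm wide; open, the fingers measure 114 mm over their backs; the gripper's body (76 mm by 85 mm) begins 54 mm behind the grasp point. The pads swing forward as they close: fully open they stand 13 mm farther back than shut.
Start: joints at [1.238, 0.353, 1.633, -0, 1.155, -0.002], TCP at [0.203, 0.591, 0.248] pointing down, gripper open.
Joint ranges: [-2.63, 2.63], [-0.92, 2.1], [0.06, 2.66], [-1.3, 4.44], [0, 2.69], [-3.02, 3.02]. Speed limits (rad/s): [2.22, 2.22, 2.79, 3.14, 3.14, 3.14].

INTERFACE

Orientations are given as a unit quaternion [x, y, z, w].
In Python, from workcell import bot, hand, kinematics, get_obs, vision, hand_in gives the robot as it stands. The module is installed in compiled form; this text tells all that it offers. Calls block until the motion is done:
- bot.reach(position, orientation): joint-space move of the TCP to a pose.
- bot.servo_line(position, ori=None, velocity=0.15): straight line of the TCP; ori=None keeps the orientation; velocity is the mean speed in m/s.
- bot.goto_joints(angles): joint-space move.
- hand.move_gripper(opening, strength=None): finger opening in m; strength is the grip in N (None keeps the last); returns when the fingers have stopped.
- bot.dwell(seconds).
- kinematics.solve_ik(position, orientation): joint angles nearest the present ones, or None.
- get_obs(): the state.
- vision.read_camera(name): name is "side" or "top"; returns a dict with "frame" (420x560x3 uint8, red, green, blue), "intrinsics" (3x3 intrinsics, pixels), "view" (4x4, takes a point from world to camera coordinates). Camera axes: x right, y down, z forward; pixel columns grow to the right and rows downward; lengths in m; the calibration is good to about 2 mm. A picture is of the moment at which its call begins. There is no depth.
A pose or a line that the arm cannot do raises bot.IKError and nothing moves.
- hand_in(): hands the job in, once; it reports no verdict.
The state is a dict: "time_s": time; "joint_pos": joint angles; "joint_vel": joint speeds; "joint_efforts": joint torques, N m; "position": TCP position; "orientation": TCP orientation; "wrist_force": force on the tool from outside, world axes, zero at the start; "ft_torque": the same for the moment, N m; "gripper_width": finger opening in m.
Only numpy, scipy, OpenCV 4.12 (cv2) and the standard library are available. Lean on these libraries where they do the work, as an engineer would, in place of code of your own. Each camera call takes 0.05 s, during which the arm holds its last target.

TASK

Stand each of the four white reagent containers in the grey holder on the cold plate that has its own outline and size: slim round, wide round, square and oblong, each sitting down flat on the floor of its holder. Keep the containers upright all the way, and leave the amber bottle and the glass beaker standing where they are.

Things in the scene. Friction and masses are not known exactly. Their poses are not given: they have to be found in the camera images.
- small_round_c (a point): the slim round reagent container: white plastic, body 34 mm in diameter, 70 mm tall, straight-sided from 0 to 48 mm above its underside, with a black round screw cap 25 mm in diameter and 16 mm high in the middle of its top; it stands loose and upright on the bench, about 0.12 kg. This point is its centre, 35 mm above its underside; z points up along the container.
- large_round_c (a point): the wide round reagent container: white plastic, body 52 mm in diameter, 70 mm tall, straight-sided from 0 to 48 mm above its underside, with a black round screw cap 25 mm in diameter and 16 mm high in the middle of its top; it stands loose and upright on the bench, about 0.12 kg. This point is its centre, 35 mm above its underside; z points up along the container.
- square_c (a point): the square reagent container: white plastic, body 44 x 44 mm, sides along its x and y, 70 mm tall, straight-sided from 0 to 48 mm above its underside, with a black round screw cap 25 mm in diameter and 16 mm high in the middle of its top; it stands loose and upright on the bench, about 0.12 kg. This point is its centre, 35 mm above its underside; z points up along the container.
- oblong_c (a point): the oblong reagent container: white plastic, body 62 mm long (along its x) and 30 mm wide (along its y), 70 mm tall, straight-sided from 0 to 48 mm above its underside, with a black round screw cap 25 mm in diameter and 16 mm high in the middle of its top; it stands loose and upright on the bench, about 0.12 kg. This point is its centre, 35 mm above its underside; z points up along the container.
- holder_small_round: the holder for the slim round container, fixed on the cold plate: a shallow grey plastic tray with its round recess 50 mm in diameter, 60 mm outside; 14 mm high, walls 5 mm thick, recess floor 5 mm above its underside. Origin at the centre of its underside (15 mm above the bench, on the plate); z points up.
- holder_large_round: the holder for the wide round container, fixed on the cold plate: a shallow grey plastic tray with its round recess 68 mm in diameter, 78 mm outside; 14 mm high, walls 5 mm thick, recess floor 5 mm above its underside. Origin at the centre of its underside (15 mm above the bench, on the plate); z points up.
- holder_square: the holder for the square container, fixed on the cold plate: a shallow grey plastic tray with its square recess 60 x 60 mm (70 x 70 outside), sides along its x and y; 14 mm high, walls 5 mm thick, recess floor 5 mm above its underside. Origin at the centre of its underside (15 mm above the bench, on the plate); z points up.
- holder_oblong: the holder for the oblong container, fixed on the cold plate: a shallow grey plastic tray with its oblong recess 78 mm long (along its x) and 46 mm wide (along its y), 88 x 56 mm outside; 14 mm high, walls 5 mm thick, recess floor 5 mm above its underside. Origin at the centre of its underside (15 mm above the bench, on the plate); z points up.
- amber_c (a point): a closed amber glass bottle with a black cap, 48 mm in diameter, 80 mm tall, standing loose among the containers; not to be moved. This point is its centre, 40 mm above the bench.
- beaker_c (a point): an open clear glass beaker, 52 mm across the rim, 65 mm tall, standing loose among the containers; not to be moved. This point is its centre, half-way up.
Things that resemble listed ones, but are neither listed nor needed, are in the scene too. What is shaped like the part that bears beaker_c but red or turquoise is not meant.

How it is judged:
By the outcome, as a careful person would: the job done as asked, in the order asked, and still so for the second after the job is handed in, with the robot touching nothing.
It also fails if it takes over 112 s, if anything falls off the work surface, if the arm or the gripper's body presses on something with over 40 N, if the wrist force passes 120 N, or if a joint passes its speed limit or range.

## Working session

There is one attempt and no reset: what is moved stays moved. The work goes in short steps, each a Python script; the robot and the scene stay as the last script left them, time stands still between calls to the robot, and variables do not carry over. Pictures are saved under pics/ and viewed, and the job is handed in when it is done.

```bash
mkdir -p pics; python3 - <<'E'
from workcell import bot, hand, kinematics, get_obs, vision
import cv2,pickle
d={}
for n in ("side","top"):
    r=vision.read_camera(n); d[n]=r
    cv2.imwrite(f"pics/{n}0.png",cv2.resize(r["frame"][:,:,::-1],(784,588),interpolation=cv2.INTER_CUBIC))
    print(n,r["intrinsics"].tolist(),r["view"].round(4).tolist())
pickle.dump(d,open("d0.pkl","wb"))
o=get_obs();print(o["time_s"],o["position"],o["orientation"],bot.tcp_to_tips)
E
```

```text
side [[428.80406973018717, 0.0, 277.7119698860181], [0.0, 428.80406973018717, 207.30685945524513], [0.0, 0.0, 1.0]] [[0.8966, -0.4425, -0.0145, -0.4985], [-0.3409, -0.6691, -0.6604, 0.1865], [0.2825, 0.597, -0.7508, 0.8818], [0.0, 0.0, 0.0, 1.0]]
top [[404.0343965052533, 0.0, 277.5173007176565], [0.0, 404.0343965052533, 200.52191959348244], [0.0, 0.0, 1.0]] [[-0.0003, -1.0, -0.0068, -0.0411], [-0.9877, 0.0014, -0.1565, 0.5723], [0.1565, 0.0067, -0.9877, 0.7747], [0.0, 0.0, 0.0, 1.0]]
0.1 [0.2028869  0.59071358 0.24760979] [ 0.6979102  -0.11648177  0.11635102 -0.69700488] 0.017
```

View pics/top0.png

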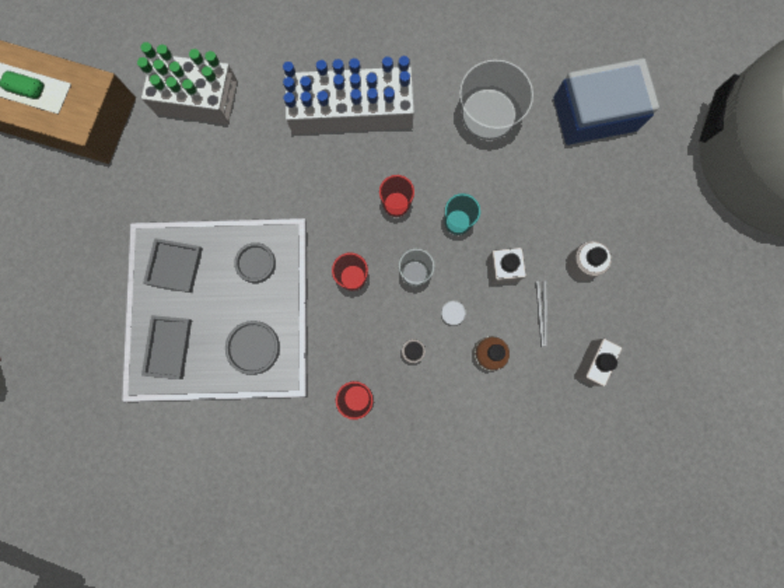

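View pics/side0.png

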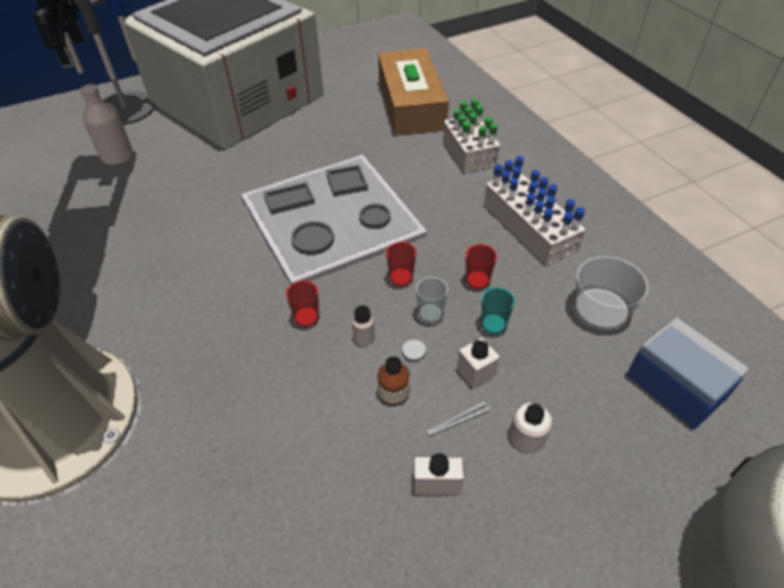

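```bash
python3 - <<'E'
import pickle,cv2,numpy as np
d=pickle.load(open("d0.pkl","rb"))
t=d["top"]["frame"][:,:,::-1];s=d["side"]["frame"][:,:,::-1]
cv2.imwrite("pics/crop_t.png",cv2.resize(t[155:300,235:460],(800,515),interpolation=cv2.INTER_CUBIC))
cv2.imwrite("pics/crop_s.png",cv2.resize(s[170:360,195:405],None,fx=3.1,fy=3.1,interpolation=cv2.INTER_CUBIC))
cv2.imwrite("pics/crop_h.png",cv2.resize(t[150:295,80:225],None,fx=4,fy=4,interpolation=cv2.INTER_CUBIC))
E
```

```text
(no output)
```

View pics/crop_t.png

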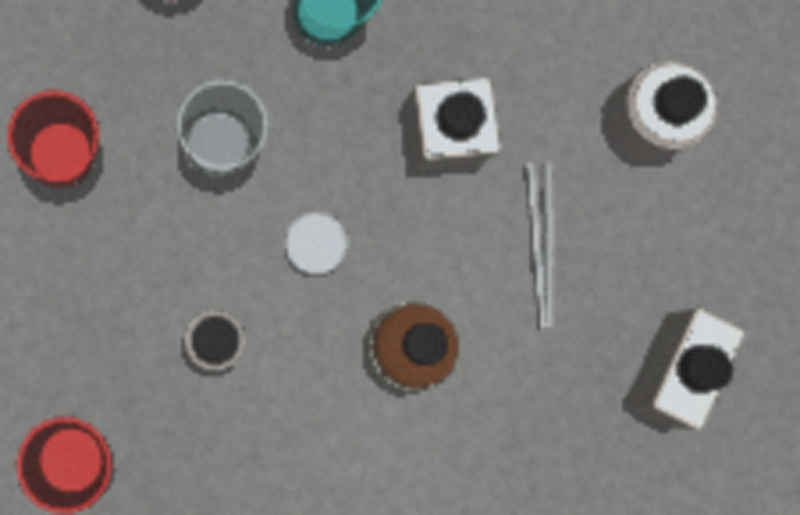

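View pics/crop_s.png

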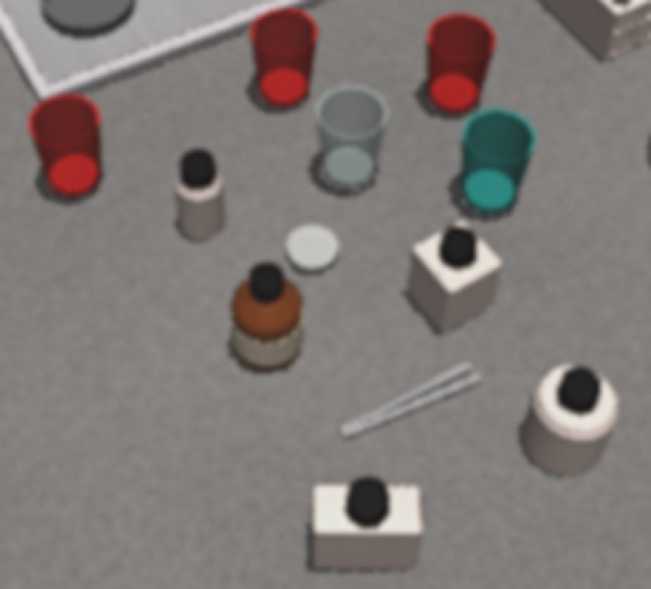

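View pics/crop_h.png

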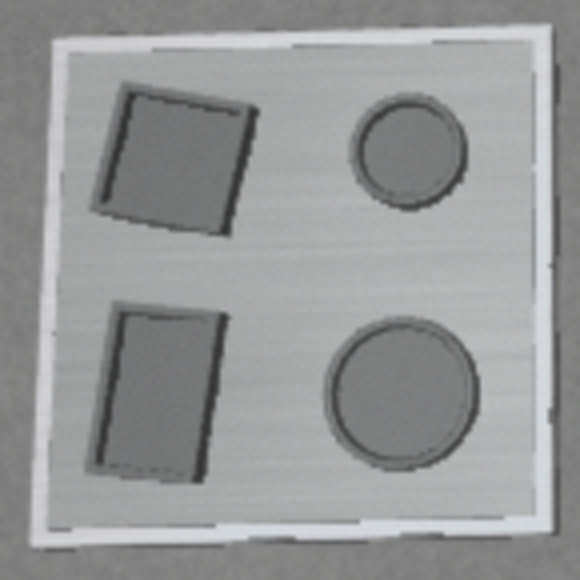

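```bash
cat > geo.py <<'E'
import numpy as np,cv2
def cam(r): 
    V=r["view"];return r["intrinsics"],V[:3,:3],V[:3,3]
def ray(r,p):
    K,R,t=cam(r);return -R.T@t, R.T@np.linalg.solve(K,np.array([p[0],p[1],1.]))
def cast(r,p,z):
    c,d=ray(r,p);return c+d*(z-c[2])/d[2]
def tri(r1,p1,r2,p2):
    c1,d1=ray(r1,p1);c2,d2=ray(r2,p2)
    A=np.stack([d1,-d2],1);s=np.linalg.lstsq(A,c2-c1,rcond=None)[0]
    a=c1+s[0]*d1;b=c2+s[1]*d2;return (a+b)/2,np.linalg.norm(a-b)
def proj(r,P):
    K,R,t=cam(r);q=K@(R@np.asarray(P)+t);return q[:2]/q[2]
def blobs(m,lo,hi):
    n,l,st,c=cv2.connectedComponentsWithStats(m.astype(np.uint8),connectivity=4)
    return [(c[i],st[i,4],l==i) for i in range(1,n) if lo<st[i,4]<hi]
E
python3 - <<'E'
import pickle;from geo import *
d=pickle.load(open("d0.pkl","rb"));T,S=d["top"],d["side"]
t=T["frame"].astype(int);s=S["frame"].astype(int)
roi={"top":(slice(155,300),slice(225,460)),"side":(slice(200,380),slice(190,420))}
for n,r in d.items():
    f=r["frame"].astype(int);m=np.zeros(f.shape[:2],bool);m[roi[n]]=(f.max(2)<58)[roi[n]]
    print(n,[(c.round(1).tolist(),int(a)) for c,a,_ in blobs(m,60,600)])
# holders
f=t;g=f.mean(2)
for n,r in d.items():
    f=r["frame"].astype(int);g=f.mean(2);m=np.zeros(g.shape,bool)
    R=(slice(162,280),slice(98,212)) if n=="top" else (slice(115,190),slice(180,300))
    print(n,"plate lv",np.percentile(g[R],[5,20,50,80,95]))
    m[R]=(g<145)[R] if n=="top" else (g<135)[R]
    for c,a,b in blobs(m,150,5000):
        k=cv2.findContours(b.astype(np.uint8),cv2.RETR_EXTERNAL,cv2.CHAIN_APPROX_NONE)[0][0]
        print(n,c.round(1),a,cv2.minAreaRect(k), cast(r,c,.022).round(4))
# white bodies
m=np.zeros(g.shape,bool);f=t
m[roi["top"]]=(f.min(2)>170)[roi["top"]]
for c,a,b in blobs(m,60,2000): print("white top",c.round(1),a)
E
```

```text
side [([258.4, 224.1], 98), ([342.6, 249.5], 103), ([280.5, 260.8], 101), ([381.5, 295.6], 127), ([313.3, 331.5], 145)]
top [([425.8, 182.9], 126), ([364.1, 187.4], 112), ([295.0, 250.5], 105), ([354.1, 251.6], 109), ([432.7, 258.5], 140)]
side plate lv [ 61.33333333 106.         132.66666667 166.66666667 188.66666667]
side [200.1 121.3] 626 ((210.0, 124.5), (19.0, 60.0), 90.0) [0.493 0.374 0.022]
side [287.6 128.7] 764 ((281.9999694824219, 135.5), (40.99999237060547, 33.99999237060547), 90.0) [0.7001 0.2288 0.022 ]
side [247.2 128.7] 526 ((247.41250610351562, 128.54049682617188), (20.114551544189453, 27.739368438720703), 79.2156982421875) [0.5995 0.2809 0.022 ]
side [205.9 141.3] 593 ((206.02943420410156, 141.11767578125), (17.70509910583496, 34.92512893676758), 75.96376037597656) [0.4774 0.2825 0.022 ]
side [267.2 154.2] 355 ((267.0, 154.0), (18.0, 22.0), 90.0) [0.6038 0.1585 0.022 ]
side [186.6 177.2] 391 ((190.0, 171.5), (20.0, 35.0), 0.0) [0.3864 0.1731 0.022 ]
side [222.9 170. ] 628 ((223.0, 170.0), (24.0, 30.0), 90.0) [0.4774 0.1561 0.022 ]
side [279.9 182. ] 667 ((270.5, 178.5), (21.0, 57.0), 90.0) [0.5877 0.0515 0.022 ]
top plate lv [ 96.66666667 118.33333333 166.33333333 174.66666667 180.        ]
top [123.2 189.5] 1239 ((123.25792694091797, 189.3419189453125), (35.90053939819336, 35.70606231689453), 13.495734214782715) [0.5998 0.2827 0.022 ]
top [181.8 187.4] 695 ((182.0, 187.5), (28.991378784179688, 28.991374969482422), 45.0) [0.604  0.1596 0.022 ]
top [118.8 247.9] 1326 ((118.79190063476562, 247.8525848388672), (30.259382247924805, 45.23701477050781), 8.746162414550781) [0.4779 0.2846 0.022 ]
top [180.  248.1] 1207 ((180.0, 248.0), (38.0, 38.0), 90.0) [0.4773 0.1588 0.022 ]
white top [423.4 184.2] 188
white top [363.1 187.9] 241
white top [323.5 223. ] 210
white top [435.1 248.4] 114
white top [427.  267.6] 136
```

```bash
python3 - <<'E'
import pickle;from geo import *
d=pickle.load(open("d0.pkl","rb"));T,S=d["top"],d["side"]
C={"small":((295.0,250.5),(258.4,224.1)),"square":((364.1,187.4),(342.6,249.5)),"amber":((354.1,251.6),(280.5,260.8)),"large":((425.8,182.9),(381.5,295.6)),"oblong":((432.7,258.5),(313.3,331.5))}
for n,(a,b) in C.items(): 
    P,e=tri(T,a,S,b);print(n,P.round(4),e.round(4),"cast.062 top",cast(T,a,.062).round(4)[:2],"side",cast(S,b,.062).round(4)[:2])
def quad(n,pts,off,k,z):
    W=[cast(T,((u+.5)/k-.5+off[0],(v+.5)/k-.5+off[1]),z)[:2] for u,v in pts];W=np.array(W)
    e=np.roll(W,-1,0)-W
    print(n,W.mean(0).round(4),"len",np.linalg.norm(e,axis=1).round(4),"yaw",np.degrees(np.arctan2(e[:,1],e[:,0])).round(1))
quad("hsq",[(127,84),(258,104),(230,236),(92,210)],(80,150),4,.027)
quad("hob",[(114,302),(229,314),(203,483),(86,472)],(80,150),4,.027)
for z in(.048,.054,.07):
  quad("sq",[(417,88),(490,80),(498,150),(425,158)],(235,155),3.556,z)
  quad("ob",[(698,310),(744,332),(704,428),(655,405)],(235,155),3.556,z)
# minAreaRect on white∪cap tops
f=T["frame"].astype(int)
for n,(u,v) in {"sq":(363,187),"ob":(432,258)}.items():
    m=np.zeros(f.shape[:2],np.uint8);R=(slice(v-20,v+22),slice(u-20,u+22));m[R]=((f.min(2)>150)|(f.max(2)<0))[R]
    pts=np.argwhere(m)[:,::-1].astype(np.float32)
    W=np.array([cast(T,p,.054)[:2]*1000 for p in pts],np.float32);print(n,cv2.minAreaRect(W))
# beaker rim
f=T["frame"];print("beaker base",cast(T,(218/3.556+235,142/3.556+155),.003),"rim",cast(T,(222/3.556+235,126/3.556+155),.065))
E
```

```text
small [ 0.472  -0.076   0.0608] 0.002 cast.062 top [ 0.471  -0.0757] side [ 0.4726 -0.0772]
square [ 0.5973 -0.215   0.0608] 0.0027 cast.062 top [ 0.5958 -0.2142] side [ 0.5982 -0.2159]
amber [ 0.4692 -0.1891  0.0714] 0.0015 cast.062 top [ 0.4688 -0.1905] side [ 0.4727 -0.1835]
large [ 0.6061 -0.3384  0.0609] 0.0023 cast.062 top [ 0.6047 -0.3374] side [ 0.6068 -0.3391]
oblong [ 0.4567 -0.3432  0.0605] 0.0025 cast.062 top [ 0.4555 -0.3421] side [ 0.4575 -0.3441]
hsq [0.5996 0.2796] len [0.0705 0.0707 0.0739 0.0685] yaw [-98.9 171.1  79.3 -11.7]
hob [0.4782 0.2819] len [0.06   0.086  0.06   0.0868] yaw [-96.  174.3  84.7  -5.7]
sq [ 0.5971 -0.2155] len [0.0421 0.0408 0.0418 0.0407] yaw [ -83.7 -175.7   96.2    4.7]
ob [ 0.4561 -0.3452] len [0.0276 0.0583 0.0291 0.0587] yaw [-116.2  154.2   64.5  -27.2]
sq [ 0.596  -0.2143] len [0.0418 0.0405 0.0415 0.0404] yaw [ -83.7 -175.7   96.2    4.7]
ob [ 0.456 -0.343] len [0.0274 0.0579 0.0288 0.0583] yaw [-116.2  154.2   64.5  -27.2]
sq [ 0.5929 -0.2109] len [0.041  0.0396 0.0407 0.0396] yaw [ -83.7 -175.7   96.2    4.7]
ob [ 0.4558 -0.3371] len [0.0269 0.0567 0.0283 0.0571] yaw [-116.2  154.2   64.5  -27.2]
sq ((585.4299926757812, -223.58505249023438), (66.4172134399414, 58.446533203125), 6.3601908683776855)
ob ((455.9315185546875, -342.3807678222656), (28.314960479736328, 59.59364700317383), 62.764686584472656)
beaker base [ 0.59095932 -0.08141957  0.003     ] rim [ 0.58931786 -0.08121632  0.065     ]
```

```bash
cat > h.py <<'E'
from workcell import bot, hand, kinematics, get_obs, vision
import numpy as np,cv2
from scipy.spatial.transform import Rotation as Ro
def quat(a):
    y=np.array([0,0,-1.]);z=np.array([np.cos(a),np.sin(a),0]);x=np.cross(y,z)
    return Ro.from_matrix(np.stack([x,y,z],1)).as_quat()
ZG=.036; ZH=.15
r=np.radians
# pick xy, pick jaw angle, place xy, place jaw angle, width
J={"small":((.472,-.076),0,(.604,.159),0,.034),
 "large":((.606,-.338),0,(.4774,.1578),0,.052),
 "square":((.5967,-.215),r(5),(.5997,.281),r(-10),.044),
 "oblong":((.4565,-.343),r(63.5),(.478,.283),r(84),.030)}
def P(xy,z): return np.array([xy[0],xy[1],z])
def choose(n):
    (p,a,q,b,w)=J[n];best=None
    for k in (0,np.pi):
        js=[kinematics.solve_ik(P(*v),quat(ang+k)) for v,ang in (((p,ZH),a),((p,ZG),a),((q,ZH+.03),b),((q,ZG+.02),b))]
        if any(j is None for j in js): continue
        m=max(abs(j[5]) for j in js)
        if best is None or m<best[0]: best=(m,k,js)
    return best
def snap(tag):
    for n in ("top","side"):
        f=vision.read_camera(n)["frame"]
        cv2.imwrite(f"pics/{n}_{tag}.png",f[:,:,::-1])
def st(m):
    o=get_obs();print(m,"t",round(o["time_s"],2),"p",o["position"].round(4),"F",np.round(o["wrist_force"],1),"w",round(o["gripper_width"],4),flush=True)
def pick(n):
    (p,a,q,b,w)=J[n];k=choose(n)[1]
    bot.reach(P(p,ZH),quat(a+k));hand.move_gripper(min(w+.03,.085),30)
    bot.servo_line(P(p,ZG),velocity=.12);st("at grasp")
    hand.move_gripper(max(w-.01,0),30);st("closed")
    bot.servo_line(P(p,ZH),velocity=.12);st("lifted");return k
def place(n,k):
    (p,a,q,b,w)=J[n]
    bot.reach(P(q,ZH),quat(b+k));st("over")
    bot.servo_line(P(q,ZG+.035),velocity=.15);bot.servo_line(P(q,ZG+.0208),velocity=.04);st("down")
    hand.move_gripper(min(w+.028,.085));st("open")
    bot.servo_line(P(q,ZH),velocity=.15);st("up")
E
python3 - <<'E'
from h import *
for n in J:
    b=choose(n);print(n,b and (b[0],b[1],[np.round(j,2).tolist() for j in b[2]]))
E
```

```text
small (np.float64(0.25500358195089357), 0, [[-0.16, 0.25, 2.03, -0.0, 0.86, -0.16], [-0.16, 0.46, 2.09, -0.0, 0.59, -0.16], [0.26, 0.42, 1.7, -0.0, 1.02, 0.26], [0.26, 0.58, 1.76, -0.0, 0.8, 0.26]])
large (np.float64(0.5109399691413365), 0, [[-0.51, 0.55, 1.55, -0.0, 1.04, -0.51], [-0.51, 0.69, 1.6, -0.0, 0.85, -0.51], [0.32, 0.25, 1.96, -0.0, 0.94, 0.32], [0.32, 0.44, 2.03, -0.0, 0.66, 0.32]])
square (np.float64(0.6104550065247825), 0, [[-0.35, 0.47, 1.69, -0.0, 0.98, -0.44], [-0.35, 0.62, 1.75, -0.0, 0.77, -0.44], [0.44, 0.48, 1.61, -0.0, 1.06, 0.61], [0.44, 0.63, 1.67, -0.0, 0.84, 0.61]])
oblong (np.float64(1.7552878125704012), 0, [[-0.65, 0.38, 1.84, -0.0, 0.92, -1.76], [-0.65, 0.55, 1.89, -0.0, 0.7, -1.76], [0.53, 0.32, 1.85, -0.0, 0.97, -0.93], [0.53, 0.5, 1.92, -0.0, 0.72, -0.93]])
```

The white candidates in the 784-px top view are:
- slim round (413,351)
- flat white lid (453,313), a decoy
- square (508,264)
- wide round (594,259)
- oblong (604,362)

In the crop, the four with black caps are the containers. The beaker is the clear one at (416,268), next to the red and turquoise decoys. I'll pick the slim round first.

```bash
python3 - <<'E'
from h import *
k=pick("small");snap("s1")
E
```

```text
at grasp t 4.12 p [ 0.4725 -0.0761  0.0365] F [-0.7  0.3 -0.2] w 0.0637
closed t 4.5 p [ 0.4724 -0.0761  0.0367] F [-2.  -1.2  6.6] w 0.0328
lifted t 5.6 p [ 0.4715 -0.0759  0.1494] F [-0.2 -1.1 -1.8] w 0.0331
```

```bash
python3 -c "
import cv2,numpy as np
a=[cv2.imread(f'pics/{n}_s1.png')[100:400,100:480] for n in('top','side')]
cv2.imwrite('pics/s1c.png',np.hstack(a))"
```

```text
(no output)
```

View pics/s1c.png

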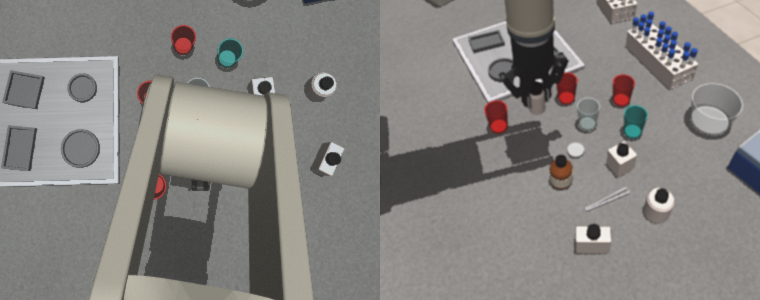

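The slim container is held upright at (537,100) in the composite, and the neighbours haven't moved. Next I'll place it.

```bash
python3 - <<'E'
from h import *
place("small",0)
k=pick("large"); snap("l1"); print(k)
import cv2
a=[cv2.imread(f'pics/{n}_l1.png')[100:400,80:480] for n in('top','side')]
cv2.imwrite('pics/l1c.png',np.hstack(a))
E
```

```text
over t 6.75 p [0.6033 0.1579 0.1496] F [ 0.   0.  -0.8] w 0.0334
down t 7.93 p [0.6041 0.1591 0.0568] F [-0.6 -1.2  0.1] w 0.0329
open t 8.32 p [0.604  0.159  0.0568] F [-1.   0.2  0.5] w 0.0621
up t 9.1 p [0.6035 0.1589 0.1493] F [ 0.1  0.9 -1. ] w 0.0625
at grasp t 12.35 p [ 0.6066 -0.3383  0.0369] F [0.5 0.3 0.4] w 0.0819
closed t 12.74 p [ 0.6065 -0.3382  0.0371] F [-2.2  1.5  6. ] w 0.0507
lifted t 13.84 p [ 0.6055 -0.3377  0.149 ] F [-1.4 -0.1 -1.8] w 0.0512
0
```

View pics/l1c.png

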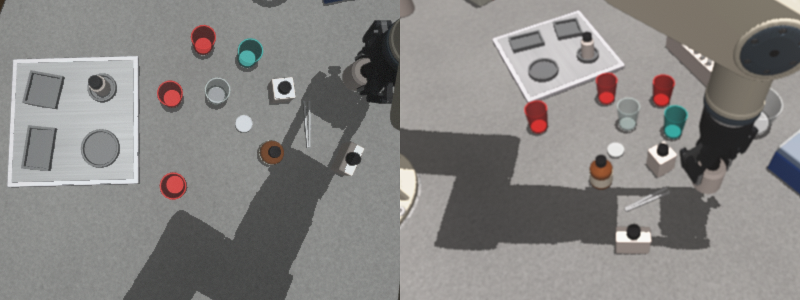

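The slim container stands in the small round holder, top view (98,85). The wide one is held upright. I'll go on with the wide and square containers.

```bash
python3 - <<'E'
from h import *
place("large",0)
k=pick("square"); snap("q1"); print(k)
import cv2
a=[cv2.imread(f'pics/{n}_q1.png')[100:400,80:480] for n in('top','side')]
cv2.imwrite('pics/q1c.png',np.hstack(a))
E
```

```text
over t 15.8 p [0.478  0.1573 0.1501] F [-0.1 -0.  -0.9] w 0.051
down t 16.98 p [0.4777 0.1579 0.057 ] F [-0.6 -0.7  4.7] w 0.051
open t 17.38 p [0.4773 0.1578 0.0567] F [ 0.  -0.   0.1] w 0.0801
up t 18.16 p [0.4769 0.1576 0.1494] F [ 0.9 -0.6 -0.4] w 0.0799
at grasp t 20.95 p [ 0.5973 -0.2152  0.0368] F [-0.1 -0.4 -0.6] w 0.0738
closed t 21.32 p [ 0.5972 -0.2152  0.0369] F [-0.4 -0.3  6.1] w 0.0437
lifted t 22.43 p [ 0.5961 -0.2148  0.1491] F [ 0.1  0.7 -1.3] w 0.0441
0
```

View pics/q1c.png

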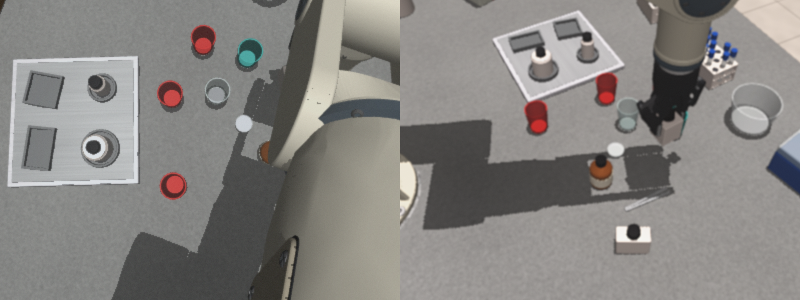

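The wide container is standing in its holder (95,148) and the square one is held.

```bash
python3 - <<'E'
from h import *
place("square",0)
k=pick("oblong"); snap("o1"); print(k)
import cv2
a=[cv2.imread(f'pics/{n}_o1.png')[100:400,80:480] for n in('top','side')]
cv2.imwrite('pics/o1c.png',np.hstack(a))
E
```

```text
over t 24.32 p [0.6001 0.28   0.15  ] F [ 0.9 -0.8 -1.3] w 0.0437
down t 25.51 p [0.5998 0.2811 0.0568] F [0.2 0.8 0.3] w 0.0434
open t 25.9 p [0.5997 0.281  0.0568] F [-0.6  1.1 -0. ] w 0.0718
up t 26.68 p [0.5992 0.2807 0.1493] F [ 0.  -0.1 -0.3] w 0.0719
at grasp t 30.33 p [ 0.4569 -0.3433  0.0366] F [-0.3  1.   0.1] w 0.0601
closed t 30.7 p [ 0.4569 -0.3433  0.0368] F [-0.8  0.9  7. ] w 0.0299
lifted t 31.8 p [ 0.4561 -0.3427  0.1493] F [ 0.2  0.5 -0.7] w 0.0295
0
```

View pics/o1c.png

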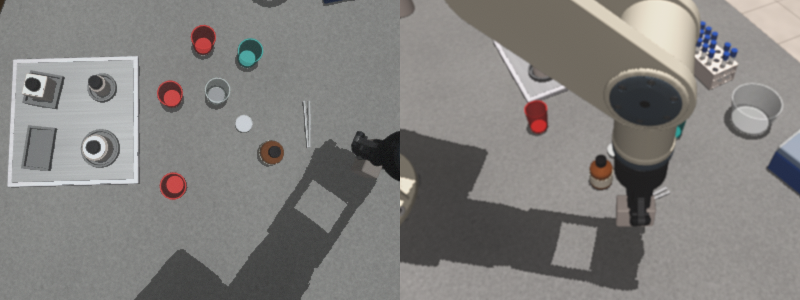

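The square container is in its holder (38,88) and the oblong one is held. I'll place the oblong, then retreat and check.

```bash
python3 - <<'E'
from h import *
place("oblong",0)
bot.servo_line(P((.478,.283),.25)); bot.reach(P((.45,-.5),.3),quat(0.)); bot.dwell(.3)
snap("f"); st("end")
import cv2,pickle
d={n:vision.read_camera(n) for n in("top","side")};pickle.dump(d,open("df.pkl","wb"))
t=d["top"]["frame"][150:295,80:225,::-1];s=d["side"]["frame"][95:210,165:310,::-1]
a=[cv2.resize(x,(400,int(400*x.shape[0]/145)),interpolation=cv2.INTER_CUBIC) for x in(t,s)]
a[1]=cv2.copyMakeBorder(a[1],0,400-a[1].shape[0],0,0,0)
cv2.imwrite("pics/fc.png",np.hstack(a))
b=[cv2.imread(f'pics/{n}_f.png')[100:400,80:480] for n in('top','side')]
cv2.imwrite('pics/fw.png',np.hstack(b))
E
```

```text
over t 34.14 p [0.4784 0.2823 0.15  ] F [ 0.8 -0.2 -0.5] w 0.0295
down t 35.33 p [0.478  0.283  0.0567] F [ 0.1  0.3 -0.4] w 0.0296
open t 35.71 p [0.478  0.283  0.0568] F [0.2 0.1 0.3] w 0.0582
up t 36.48 p [0.4776 0.2827 0.1494] F [-0.1  0.4 -0. ] w 0.0579
end t 40.47 p [ 0.4501 -0.4999  0.3   ] F [-0.2  0.1 -0.1] w 0.0584
```

View pics/fc.png

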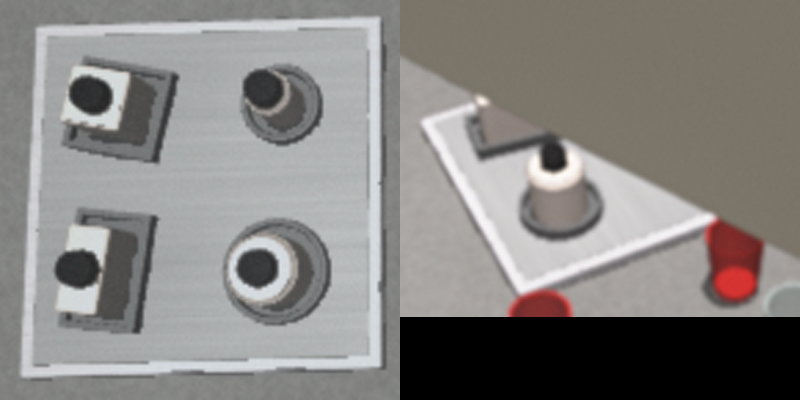

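View pics/fw.png

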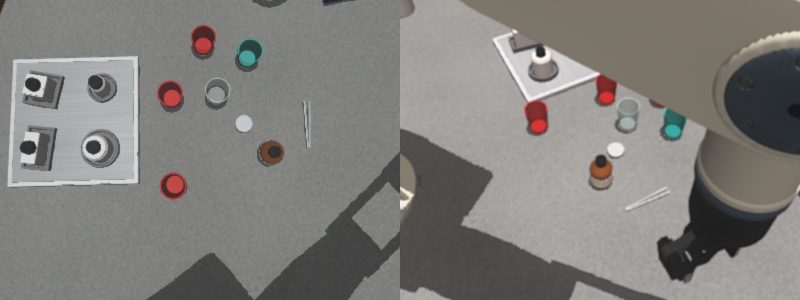

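The side view is blocked by the arm. I'll move back to the start pose and triangulate the caps there.

```bash
python3 - <<'E'
from h import *
from geo import *
bot.reach(P((.45,-.45),.35),quat(0.)) 
bot.goto_joints([1.238,.1,1.4,0,1.64,0]); bot.goto_joints([1.238,.353,1.633,0,1.155,0]); bot.dwell(.2)
T,S=[vision.read_camera(n) for n in("top","side")]; st("end")
def dark(r,R):
    f=r["frame"].astype(int);m=np.zeros(f.shape[:2],bool);m[R]=(f.max(2)<58)[R];return [(c,a) for c,a,_ in blobs(m,50,400)]
t=dark(T,(slice(160,285),slice(95,215)));s=dark(S,(slice(95,190),slice(180,300)))
for c,a in t:
    for c2,a2 in s:
        X,e=tri(T,c,S,c2)
        if e<.006: print(c.round(1),a,c2.round(1),a2,X.round(4),e.round(4))
d0=pickle.load(open("d0.pkl","rb")) if 0 else None
x=S["frame"][95:210,165:310,::-1]
cv2.imwrite("pics/sf.png",cv2.resize(x,None,fx=5,fy=5,interpolation=cv2.INTER_CUBIC))
import pickle
f0=pickle.load(open("d0.pkl","rb"))["top"]["frame"].astype(int);f1=T["frame"].astype(int)
for n,(v,u) in {"amber":(252,351),"beaker":(191,297)}.items():
    print(n,"max diff",np.abs(f1-f0)[v-18:v+18,u-18:u+18].max(), np.abs(f1-f0)[v-18:v+18,u-18:u+18].mean())
E
```

```text
end t 45.87 p [0.203  0.5918 0.2496] F [-0.2  0.2  0.9] w 0.0576
[175.1 182. ] 125 [265.7 136.2] 69 [0.6023 0.158  0.0838] 0.0014
[107.8 247.1] 141 [202.8 123.5] 55 [0.4771 0.2811 0.0834] 0.0006
amber max diff 8 1.5529835390946503
beaker max diff 6 1.3901748971193415
```

View pics/sf.png

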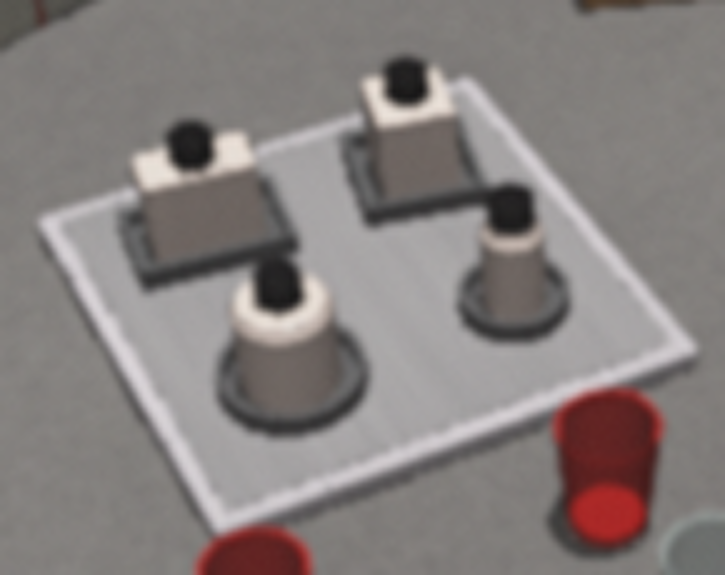

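```bash
python3 - <<'E'
from h import *
from geo import *
T,S=[vision.read_camera(n) for n in("top","side")]
for n,a,b in(("large",(258/2.7586+80,269/2.7586+150),(277/5+165,285/5+95)),("square",(91/2.7586+80,95/2.7586+150),(406/5+165,80/5+95))):
    X,e=tri(T,a,S,b);print(n,X.round(4),e.round(4))
from workcell import hand_in
hand_in();st("handed in")
E
```

```text
large [0.477  0.1557 0.0829] 0.002
square [0.5993 0.2788 0.0832] 0.0018
the job is handed in; nothing more can be done
the job is handed in; nothing more can be done
```

All four white containers now stand upright in their own holders on the cold plate, and the job is handed in. I placed them in the order slim round, wide round, square, oblong. The last clock reading, just before hand-in, was about 46 s of the 112 s allowed.

- **Position:** with the arm back near its start pose, the caps triangulate to within about 2.5 mm of the holder centres.
- **Height:** cap centres read 83–84 mm against roughly 81 mm expected on the recess floor. That 2–3 mm disagreement is about the calibration error; a container resting on the rim would read about 90 mm. The side picture shows all four sitting down inside their recesses. The wide and square caps were picked by eye, because the automatic matching gave no result for them.
- **Amber bottle and beaker:** they are unchanged between the first and last top views, with pixel differences at noise level.
- **Wrist force:** every reading printed during the job stayed under 8 N. I did not log force continuously.

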